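# Press the glued cork facing on the tilted gluing stage

### The job

The cork facing on the tilted gluing stage has just been glued: pull the tool drawer open by its handle, take the orange pressing plate out by its grip bar, and lay it squarely and centred over the cork, tilted to sit flush on the slope. Keep gripping it and press it into the cork at about 10 N: the job finishes while you are still holding it there, pressed flush. Leave the other things on the bench where they are.

Things in the scene. Friction and masses are not known exactly. Their poses are not given: they have to be found in the camera images.
- cabinet: low wooden tool cabinet, fixed, 260 deep (x) x 300 wide (y) x 100 mm tall, with one drawer in its front (-x side); origin under its centre. Its place and yaw differ from run to run. Its 12 mm thick top covers the drawer from 115 mm in front of the origin backwards, underside 88 mm above the bench
- drawer (a joint): how far the drawer is open in m: 0 shut, 0.17 at the stop, along the cabinet's -x. It slides with about 1 N of friction and stays where left. Behind its front a compartment 124 mm long (x) and 176 mm wide (y) holds the plate; low dividers bound it, three fixed little stamps lie at its -y side. The plate clears the cabinet's top with the drawer about 135 mm out
- handle (a point): middle of the drawer's brass bar handle: 11 mm thick, 120 mm long along its y axis, at about 68 mm above the bench, its centre line 35 mm in front (-x) of the drawer's front, so a finger fits behind it from above. The drawer front's top edge is 19 mm above this point. The point's axes are the cabinet's and it moves with the drawer
- press: pressing plate: flat orange plate 100 (x) x 80 (y) x 6 mm with a dark wooden grip bar upright in the middle of its top, 70 long (x) x 14 thick (y) x 36 mm tall (top at 42 mm). Origin at the centre of the underside, z out of the top. About 0.12 kg. It starts flat in the drawer, bar roughly along the pull direction, floor of the drawer 22 mm above the bench. Either way round will do on the stage
- stage: fixed dark steel base of the gluing stage, 150 (x) x 120 (y) mm, 50 mm tall, carrying a tilted aluminium board 130 x 110 mm; origin under its centre. Place and yaw differ each run. The board slopes 12 to 31 degrees, different each run, rising along the base's +x (away from the robot); it is clamped and does not turn when pressed
- pad: the stage's sloped face: a cork facing 76 (x) x 56 (y) mm, 3 mm proud of a light wooden pad 114 x 94 mm that lies over the board. Origin at the centre of the cork's surface, z square out of the face, x up the slope, y level. The pad sits on springs and gives straight inwards only, 0.5 mm per newton, to a stop at 8 mm (16 N)
- bottle: purple bottle with black cap, 66 mm across, 130 mm tall, standing; origin under its centre; bystander
- jar: black closed dye jar, 56 mm across, 50 mm tall, standing; origin under its centre; bystander
- pliers: pliers with olive handles lying flat, about 145 mm long, 70 mm wide, 14 mm tall; origin on the bench near the pivot, jaws to +x; bystander
- awl: awl with dark wooden handle lying flat, about 150 mm long along its x, up to 30 mm thick; bystander
- tin: open dark steel cup, 72 mm across, 50 mm tall; origin under its centre; bystander
- mallet: mallet lying flat, dark handle and white head, about 240 mm long along its x; bystander
Not all that is in view belongs to the job. Of the things that look like the stage, the larger one is meant.

How it is judged:
By the outcome, as a careful person would: the job done as asked, in the order asked, and still so for the second after the job is handed in, while the arm keeps its last pose, push and grip.
It also fails if it takes over 53 s, if anything falls off the work surface, if the arm or the gripper's body presses on something with over 40 N, if the wrist force passes 120 N, or if a joint passes its speed limit or range.

### The arm

A 6-joint arm with a two-finger parallel gripper is mounted at the origin on the work surface. World frame = base frame: x ahead of the robot, y to its left, z up, the work surface at z = 0. Lengths are in mm, angles in rad, forces in N, time in s.
With the tool pointing down it reaches from about 275 to 1000 mm from the base axis. Payload 8.4 kg.
Tool frame: the origin (TCP) lies at the very end of the fingers, on their centre line; the grasp point (between the pads) lies 19 mm behind it; z points along the fingers, y is the direction in which the jaws open and shut (so a half turn about z gives the same grasp; the last joint's range is limited). The gripper opens to 85 mm and grips with 20 to 120 N. Pads are 22 mm wide; open, the fingers measure 114 mm over their backs; the gripper's body (76 mm by 85 mm) begins 54 mm behind the grasp point. The pads swing forward as they close: fully open they stand 13 mm farther back than shut.
Start: joints at [-1.201, 0.353, 1.633, -0, 1.155, -0.002], TCP at [227.057, -582.3, 231.281] pointing down, gripper open.
Joint ranges: [-2.63, 2.63], [-0.92, 2.1], [0.06, 2.66], [-1.3, 4.44], [0, 2.69], [-3.02, 3.02]. Speed limits (rad/s): [2.22, 2.22, 2.79, 3.14, 3.14, 3.14].

### API

Orientations are given as [roll, pitch, yaw] about the fixed x, y, z axes, in that order (R = Rz(yaw) Ry(pitch) Rx(roll)).
In Python, from rig import r gives the robot as it stands.
- The arm moves only by the tool jog_arm, never from a script. Its argument "moves" is a list of rows, each an object with "grip": the gripper command: -1 is fully open, 1 is shut, values between are in proportion; "translation": the shift along the tool's x, y, z in m, a list of three; "twist": the turn, a rotation vector about the tool's x, y, z in rad, a list of three. In form: [{"grip": grip, "translation": [dx, dy, dz], "twist": [ax, ay, az]}, ...]. A call has 1 to 10 rows; each row shifts and turns the commanded pose from where the row before left it, along the tool's axes as they then stand; what a row does not reach is not made up. A row lasts 1/12 s, in which the tool goes at most 41.7 mm and 7.16 degrees, less where a joint would pass 70% of its speed; a pose out of reach is approached as far as the arm can. A call with a gripper value outside its range is refused whole. The fingers move at their own pace and stop on an object; "squeeze" is the grip in N (left out, the last holds). Time passes only in rows, so rows that do not move let the fingers close. It gives the time, the measured TCP pose, the force and the opening at its end, in the units of the state.
- r.sense(): the state, without advancing time (a new reading comes with each control period).
- r.grab_frame(name): name is "scene" or "top"; returns (picture, depth): 384x512x3 uint8, red, green, blue; 384x512 float32, mm along the optical axis (not along the pixel's ray), 0 where there is no reading.
- r.calibration(name): a dict with "fx", "fy", "cx", "cy" (pixels), "R" (3x3) and "t" (3): a world point X has camera coordinates R X + t. Camera axes: x right, y down, z forward; pixel columns grow to the right and rows downward; lengths in mm; the calibration is good to about 2 mm. A picture is of the moment at which its call begins. calibration takes no time and is no camera call.
- r.sign_off(): hands the job in, once; it reports no verdict.
The state is a dict: "clock": time; "qpos": joint angles; "qvel": joint speeds; "joint_efforts": joint torques, N m; "eef_pos": TCP position; "tcp_rot": TCP orientation; "contact_force": force on the tool from outside, world axes, zero at the start; "wrist_torque": the same for the moment, N m; "opening": opening from 0.0 (shut) to 1.0 (fully open).
Only numpy, scipy, OpenCV 4.12 (cv2) and the standard library are available. Lean on these libraries where they do the work, as an engineer would, in place of code of your own. Each camera call takes 0.05 s, during which the arm holds its last target.

## Working session

There is one attempt and no reset: what is moved stays moved. The work goes in short steps, Python scripts to look and compute and a tool call to move; the robot and the scene stay as the last step left them, time stands still between calls to the robot, and variables do not carry over. Pictures are saved under pics/ and viewed, and the job is handed in when it is done.

Besides the shell and the picture viewer there is one more tool, called after ">>>" as name([rows], argument=value, ...), one row to a line, values as JSON. jog_arm: Moves the arm, as the interface text tells. Its arguments: {"type":"object","properties":{"moves":{"type":"array"},"squeeze":{"type":"number"}},"required":["moves"]}

```bash
ls; mkdir -p pics
cat > h.py <<'E'
import numpy as np, cv2
from rig import r
def grab(n,tag):
    p,d=r.grab_frame(n); np.savez('pics/%s.npz'%tag,p=p,d=d); cv2.imwrite('pics/%s.png'%tag,p[:,:,::-1]); return p,d
def load(tag):
    z=np.load('pics/%s.npz'%tag); return z['p'],z['d']
def pts(n,d):
    c=r.calibration(n); v,u=np.mgrid[:384,:512]
    X=np.stack([(u-c['cx'])/c['fx']*d,(v-c['cy'])/c['fy']*d,d],-1)
    return (X-np.array(c['t']))@np.array(c['R'])   # R^T (X-t)
def proj(n,X):
    c=r.calibration(n); Y=np.atleast_2d(X)@np.array(c['R']).T+np.array(c['t'])
    return np.stack([Y[:,0]/Y[:,2]*c['fx']+c['cx'],Y[:,1]/Y[:,2]*c['fy']+c['cy']],-1)
E
python3 - <<'E'
from h import *
for n in('scene','top'):
    p,d=grab(n,n+'0'); c=r.calibration(n); print(n,c['fx'],c['cx'],c['cy'],-np.array(c['R']).T@np.array(c['t']))
    print((d==0).mean())
print(r.sense())
E
```

```text
pics
scene 397.41110357918006 261.174237989097 194.34106040783368 [1021.34383266 -676.24242871  994.63991482]
0.003941853841145833
top 414.9674933681155 251.9296656572842 185.25096421596766 [ 414.22206979  116.74278482 1318.35904536]
0.0038706461588541665
{'clock': 0.1, 'qpos': array([-1.20138509e+00,  3.53567020e-01,  1.63410437e+00,  1.35271046e-05,
        1.15516678e+00, -2.37332535e-03]), 'qvel': array([-7.98338114e-05, -7.40174957e-04, -3.45003417e-03, -1.43592159e-03,
       -1.35826124e-03, -9.77915237e-04]), 'joint_efforts': array([-4.45176929e-04, -6.06354833e+01, -3.42819393e+01, -7.20549679e-05,
        4.00687059e-03, -2.09896567e-07]), 'eef_pos': array([ 226.90908697, -581.88064495,  230.62506657]), 'tcp_rot': array([-3.14034717e+00, -1.53246051e-05,  3.71779085e-01]), 'contact_force': array([ 0.22648006,  0.95148905, -0.1852789 ]), 'wrist_torque': array([0.01637608, 0.02808665, 0.00592227]), 'opening': 0.9999189538316482}
```

View pics/scene0.png

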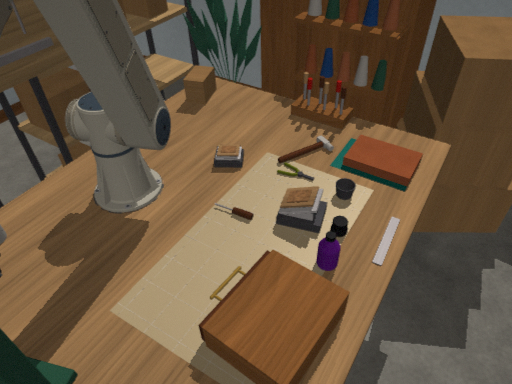

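View pics/top0.png

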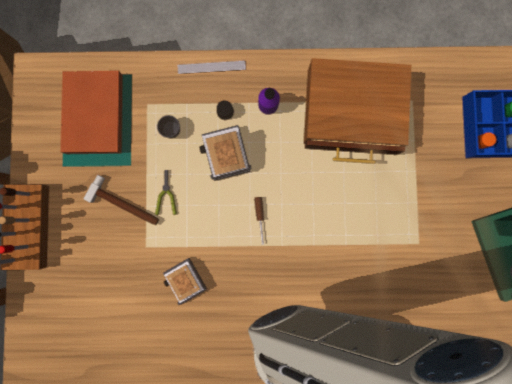

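The top view (up is +x, left is +y) shows the cabinet at about (358,105) with its brass handle at (358,157). The large stage is at (226,152), the decoy at (184,281), the bottle at (268,100) and the jar at (225,109). Next I measure them.

```bash
python3 - <<'E'
from h import *
for n in('top','scene'):
    p,d=load(n+'0'); P=pts(n,d); hsv=cv2.cvtColor(p,cv2.COLOR_RGB2HSV)
    lo=np.array([400,-420,0]);hi=np.array([900,30,0])
    reg=(P[...,0]>350)&(P[...,0]<850)&(P[...,1]>-450)&(P[...,1]<20)&(d>0)
    # cabinet top
    m=reg&(abs(P[...,2]-100)<6)
    k,l,s,c=cv2.connectedComponentsWithStats(m.astype(np.uint8)); i=1+np.argmax(s[1:,4]); m=l==i
    q=P[m]; print(n,'cab top n',m.sum(),'z',np.median(q[:,2]),'rect',cv2.minAreaRect(q[:,:2].astype(np.float32)))
    # handle brass
    rz=reg&(P[...,2]>55)&(P[...,2]<85)&(hsv[...,1]>90)&(hsv[...,2]>90)
    k,l,s,c=cv2.connectedComponentsWithStats(rz.astype(np.uint8))
    for i in range(1,k):
        if s[i,4]>25:
            q=P[l==i]; print(' hand',s[i],q.mean(0),cv2.minAreaRect(q[:,:2].astype(np.float32)))
    # stage
    reg2=(P[...,0]>450)&(P[...,0]<680)&(P[...,1]>80)&(P[...,1]<330)&(d>0)&(P[...,2]>40)
    k,l,s,c=cv2.connectedComponentsWithStats(reg2.astype(np.uint8))
    for i in range(1,k):
        if s[i,4]>25:
            q=P[l==i]; print(' st',s[i],q.mean(0),q[:,2].min(),q[:,2].max())
E
python3 - <<'E'
import sys;sys.path.insert(0,'.')
import cv2
for n,(x,y,w,h) in dict(top=(190,90,240,110),scene=(200,160,160,190)).items():
    im=cv2.imread('pics/%s0.png'%n)[y:y+h,x:x+w]
    f=3; cv2.imwrite('pics/%s0c.png'%n,cv2.resize(im,None,fx=f,fy=f,interpolation=2))
E
```

```text
top cab top n 6849 z 98.83411226182277 rect ((748.7843017578125, -199.15818786621094), (301.6453552246094, 224.74398803710938), 85.73336791992188)
 hand [306  82   4  35  39] [776.0679124  -50.80806659  70.36978172] ((777.1812744140625, -50.93665313720703), (0.9105958938598633, 114.8759536743164), 85.30155944824219)
 hand [311 139  94  11 161] [ 636.11708533 -197.2143886    76.31352211] ((631.7279663085938, -197.2592315673828), (280.89404296875, 19.806760787963867), 85.6048812866211)
 hand [332 147  43  17 203] [ 590.68501627 -184.85299165   70.73678397] ((600.1434326171875, -185.38833618164062), (128.09202575683594, 40.88579559326172), 85.55125427246094)
 st [ 202  129   49   51 1618] [609.76625161 203.12283571  88.45999197] 40.10133466190458 115.34108565381281
scene cab top n 8900 z 100.46853371365731 rect ((750.154296875, -202.33274841308594), (303.54644775390625, 221.85647583007812), 85.5825424194336)
 hand [210 266  36  35 203] [ 592.78882843 -192.66172136   72.29489807] ((598.5321044921875, -190.72552490234375), (129.0741729736328, 30.860776901245117), 85.40303039550781)
 st [ 277  186   47   35 1071] [624.31862538 184.43909118  86.10438151] 40.0067464991666 116.01224060865817
```

View pics/top0c.png

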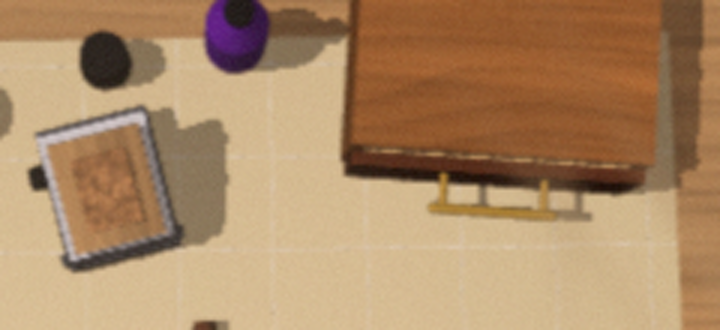

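View pics/scene0c.png

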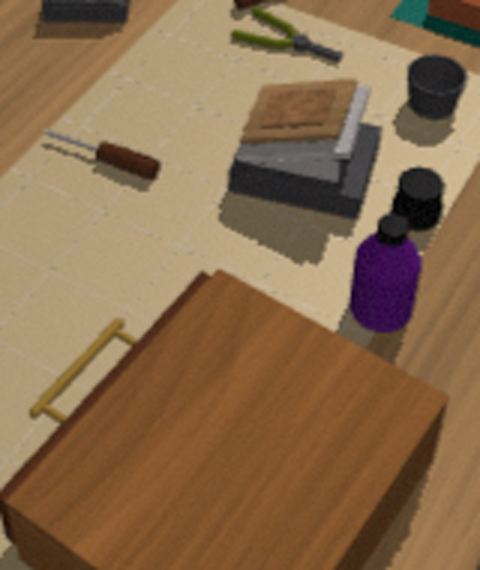

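```bash
cat > m.py <<'E'
from h import *
def ray(n,uv,pp,nn):
    c=r.calibration(n);R=np.array(c['R']);C=-R.T@np.array(c['t']); uv=np.atleast_2d(uv)
    D=np.stack([(uv[:,0]-c['cx'])/c['fx'],(uv[:,1]-c['cy'])/c['fy'],np.ones(len(uv))],-1)@R
    s=((pp-C)@nn)/(D@nn); return C+s[:,None]*D
E
python3 - <<'E'
from m import *
for n in('top','scene'):
    p,d=load(n+'0'); P=pts(n,d); hsv=cv2.cvtColor(p,cv2.COLOR_RGB2HSV)
    reg=(P[...,0]>500)&(P[...,0]<640)&(P[...,1]>-350)&(P[...,1]<-60)&(P[...,2]>55)&(P[...,2]<85)
    # in cabinet coords
    ex=np.array([np.cos(-.0755),np.sin(-.0755)]); 
    s=(P[...,:2]-[750,-200])@ex
    print(n,np.histogram(s[reg],bins=np.arange(-200,-100,6)))
    bar=reg&(s<-155)
    q=P[bar]; print(bar.sum(),q.mean(0),cv2.minAreaRect(q[:,:2].astype(np.float32)), 'front',)
    v,u=np.where(bar); Q=ray(n,np.c_[u,v],np.array([0,0,68.]),np.array([0,0,1.])); print('ray',Q.mean(0),cv2.minAreaRect(Q[:,:2].astype(np.float32)))
    # pad plane
    reg2=(P[...,0]>500)&(P[...,0]<680)&(P[...,1]>120)&(P[...,1]<290)&(P[...,2]>55)&(hsv[...,1]>70)&(hsv[...,2]>70)&(hsv[...,0]<25)
    k,l,ss,c=cv2.connectedComponentsWithStats(reg2.astype(np.uint8)); i=1+np.argmax(ss[1:,4]); m=l==i
    q=P[m]; w=np.ones(len(q),bool)
    for _ in range(6):
        c0=q[w].mean(0); U,S,V=np.linalg.svd(q[w]-c0); nn=V[2]*np.sign(V[2][2]); e=(q-c0)@nn; w=abs(e)<4
    print('pad n',m.sum(),w.sum(),'c',c0,'n',nn,'tilt',np.degrees(np.arccos(nn[2])),'yaw',np.degrees(np.arctan2(-nn[1],-nn[0])),'rms',e[w].std())
    ux=np.array([0,0,1])-nn*nn[2]; ux/=np.linalg.norm(ux); uy=np.cross(nn,ux)
    ab=np.stack([(q[w]-c0)@ux,(q[w]-c0)@uy],-1).astype(np.float32)
    rc=cv2.minAreaRect(ab); print(rc, c0+rc[0][0]*ux+rc[0][1]*uy)
    im=np.zeros_like(p); im[m]=p[m]; 
    x,y,W,H=ss[i][:4]; cr=np.hstack([p[y-4:y+H+4,x-4:x+W+4],im[y-4:y+H+4,x-4:x+W+4]])
    cv2.imwrite('pics/%s_pad.png'%n,cv2.resize(cr[:,:,::-1],None,fx=6,fy=6,interpolation=0))
    print(x,y,W,H)
E
```

```text
top (array([  0,   0,   0,   0,  15,  87,  52,  10,   9,  10,  10, 185,  63,
        53,  61,   4]), array([-200, -194, -188, -182, -176, -170, -164, -158, -152, -146, -140,
       -134, -128, -122, -116, -110, -104]))
158 [ 585.29095513 -185.82957975   70.86856046] ((587.4187622070312, -184.37879943847656), (128.0753631591797, 15.802937507629395), 85.80357360839844) front
ray [ 585.68471424 -186.53188774   68.        ] ((587.61669921875, -184.65292358398438), (127.4482650756836, 15.990934371948242), 85.83612823486328)
pad n 1186 974 c [609.62057831 202.45488181  93.97725888] n [-0.32645259 -0.08349006  0.94151905] tilt 19.69175431573602 yaw 14.345861548368017 rms 1.9781222969693326
((-1.2098770141601562, -0.2749137878417969), (92.03748321533203, 114.62167358398438), 89.65242767333984) [608.58509314 201.90629494  93.569579  ]
206 131 39 44
scene (array([  0,   0,   0,   0,   0,  20, 102,  57,   9,  14,  12,   0,  29,
        29,   4,   6]), array([-200, -194, -188, -182, -176, -170, -164, -158, -152, -146, -140,
       -134, -128, -122, -116, -110, -104]))
169 [ 589.7944158  -192.879478     72.20787181] ((588.9007568359375, -189.97219848632812), (129.0441131591797, 11.661450386047363), 84.30931091308594) front
ray [ 587.82052881 -190.66777455   68.        ] ((588.02734375, -188.752685546875), (130.32717895507812, 12.146422386169434), 85.36235809326172)
pad n 638 575 c [614.95036189 194.62031584  95.42910378] n [-0.32435308 -0.08886553  0.94175262] tilt 19.65200000361306 yaw 15.321785082173486 rms 1.9570677027466696
((-2.5414352416992188, 4.492153167724609), (95.96236419677734, 115.62256622314453), 89.1304702758789) [611.45502174 198.32037214  94.5744028 ]
280 186 39 22
```

Two views agree within about 3 mm. The handle is near (588,-187,68) with the cabinet yawed about -4.4°. The pad centre is near (610,200,94), tilted about 19.7° with yaw about 14.8°. First I turn the tool so the jaws lie along the pull direction.

>>> jog_arm([
  {"grip":0.28,"translation":[0,0,0],"twist":[0,0,-0.1123]},
  {"grip":0.28,"translation":[0,0,0],"twist":[0,0,-0.1123]},
  {"grip":0.28,"translation":[0,0,0],"twist":[0,0,-0.1123]},
  {"grip":0.28,"translation":[0,0,0],"twist":[0,0,-0.1123]},
  {"grip":0.28,"translation":[0,0,0],"twist":[0,0,-0.1123]},
  {"grip":0.28,"translation":[0,0,0],"twist":[0,0,-0.1123]},
  {"grip":0.28,"translation":[0,0,0],"twist":[0,0,-0.1123]},
  {"grip":0.28,"translation":[0,0,0],"twist":[0,0,-0.1123]},
  {"grip":0.28,"translation":[0,0,0],"twist":[0,0,-0.1123]},
  {"grip":0.28,"translation":[0,0,0],"twist":[0,0,-0.1123]},
], squeeze=60)

```text
clock: 0.93
eef_pos: [227.0, -582.0, 230.9]
tcp_rot: [-3.141, -0.001, 1.5]
contact_force: [-0.2, -0.1, -0.3]
opening: 0.36
```

```bash
cat > go.py <<'E'
from m import *
from scipy.spatial.transform import Rotation as Ro
def go(target,Rt=None,n=10):
    s=r.sense(); R=Ro.from_euler('xyz',s['tcp_rot']).as_matrix(); p=s['eef_pos']
    dl=R.T@(np.array(target)-p); print('clock',s['clock'],'p',p.round(1),'rpy',s['tcp_rot'].round(4),'F',s['contact_force'].round(1),'open',round(s['opening'],3))
    print('tool shift mm',dl.round(1),'per row m',(dl/n/1000).round(4))
    if Rt is not None:
        w=Ro.from_matrix(R.T@Rt).as_rotvec(); print('twist',w.round(4),'per row',(w/n).round(4))
def down(psi): return (Ro.from_euler('z',psi)*Ro.from_euler('x',np.pi)).as_matrix()
E
python3 -c "
from go import *
go([586.5,-187,150],down(1.495),19)"
```

```text
clock 0.9333 p [ 227.  -582.   230.9] rpy [-3.1412e+00 -8.0000e-04  1.5003e+00] F [-0.2 -0.1 -0.3] open 0.36
tool shift mm [419.3 330.9  81.1] per row m [0.0221 0.0174 0.0043]
twist [-0.0003 -0.0008  0.0053] per row [-0.     -0.      0.0003]
```

>>> jog_arm([
  {"grip":0.28,"translation":[0.022,0.0174,0],"twist":[0,0,0]},
  {"grip":0.28,"translation":[0.022,0.0174,0],"twist":[0,0,0]},
  {"grip":0.28,"translation":[0.022,0.0174,0],"twist":[0,0,0]},
  {"grip":0.28,"translation":[0.022,0.0174,0],"twist":[0,0,0]},
  {"grip":0.28,"translation":[0.022,0.0174,0],"twist":[0,0,0]},
  {"grip":0.28,"translation":[0.022,0.0174,0],"twist":[0,0,0]},
  {"grip":0.28,"translation":[0.022,0.0174,0],"twist":[0,0,0]},
  {"grip":0.28,"translation":[0.022,0.0174,0],"twist":[0,0,0]},
  {"grip":0.28,"translation":[0.022,0.0174,0],"twist":[0,0,0]},
  {"grip":0.28,"translation":[0.022,0.0174,0],"twist":[0,0,0]},
])

```text
clock: 1.77
eef_pos: [417.8, -374.9, 231.0]
tcp_rot: [-3.141, -0.0, 1.495]
contact_force: [-0.6, -0.7, -0.2]
opening: 0.362
```

>>> jog_arm([
  {"grip":0.28,"translation":[0.022,0.0174,0.009],"twist":[0,0,0]},
  {"grip":0.28,"translation":[0.022,0.0174,0.009],"twist":[0,0,0]},
  {"grip":0.28,"translation":[0.022,0.0174,0.009],"twist":[0,0,0]},
  {"grip":0.28,"translation":[0.022,0.0174,0.009],"twist":[0,0,0]},
  {"grip":0.28,"translation":[0.022,0.0174,0.009],"twist":[0,0,0]},
  {"grip":0.28,"translation":[0.022,0.0174,0.009],"twist":[0,0,0]},
  {"grip":0.28,"translation":[0.022,0.0174,0.009],"twist":[0,0,0]},
  {"grip":0.28,"translation":[0.022,0.0174,0.009],"twist":[0,0,0]},
  {"grip":0.28,"translation":[0.022,0.0174,0.009],"twist":[0,0,0.005]},
  {"grip":0.28,"translation":[0,0,0],"twist":[0,0,0]},
])

```text
clock: 2.6
eef_pos: [590.3, -187.0, 148.2]
tcp_rot: [-3.14, -0.002, 1.492]
contact_force: [-1.3, -0.4, 0.4]
opening: 0.358
```

```bash
python3 -c "
from go import *
go([586.5,-187,51],down(1.495),6)
grab('scene','scene1')
im=cv2.imread('pics/scene1.png')[150:340,170:370]; cv2.imwrite('pics/scene1c.png',cv2.resize(im,None,fx=3,fy=3,interpolation=2))"
```

```text
clock 2.6 p [ 590.3 -187.   148.2] rpy [-3.1404e+00 -1.7000e-03  1.4918e+00] F [-1.3 -0.4  0.4] open 0.358
tool shift mm [-0.4 -3.6 97.3] per row m [-0.0001 -0.0006  0.0162]
twist [-0.0012 -0.0017 -0.0031] per row [-0.0002 -0.0003 -0.0005]
```

View pics/scene1c.png

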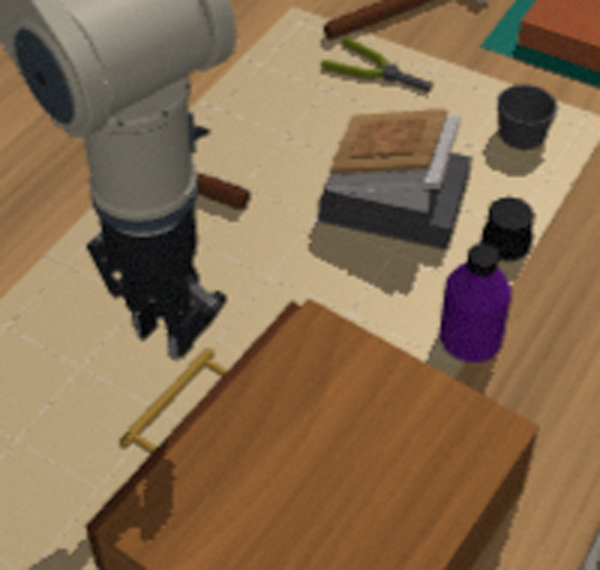

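The gripper stands over the handle bar, which runs from (125,440) to (210,353) in the crop, with the jaws across it. I descend now.

>>> jog_arm([
  {"grip":0.28,"translation":[0,-0.0035,0.012],"twist":[0,0,-0.003]},
  {"grip":0.28,"translation":[0,0,0.017],"twist":[0,0,0]},
  {"grip":0.28,"translation":[0,0,0.017],"twist":[0,0,0]},
  {"grip":0.28,"translation":[0,0,0.01],"twist":[0,0,0]},
  {"grip":0.28,"translation":[0,0,0.01],"twist":[0,0,0]},
  {"grip":0.28,"translation":[0,0,0.01],"twist":[0,0,0]},
  {"grip":0.28,"translation":[0,0,0.01],"twist":[0,0,0]},
  {"grip":0.28,"translation":[0,0,0.01],"twist":[0,0,0]},
  {"grip":0.28,"translation":[0,0,0],"twist":[0,0,0]},
])

```text
clock: 3.4
eef_pos: [583.8, -190.1, 52.3]
tcp_rot: [-3.139, -0.001, 1.493]
contact_force: [-1.0, -0.5, 0.4]
opening: 0.361
```

>>> jog_arm([
  {"grip":1,"translation":[0,0,0],"twist":[0,0,0]},
  {"grip":1,"translation":[0,0,0],"twist":[0,0,0]},
  {"grip":1,"translation":[0,0,0],"twist":[0,0,0]},
  {"grip":1,"translation":[0,0,0],"twist":[0,0,0]},
  {"grip":1,"translation":[0,0,0],"twist":[0,0,0]},
], squeeze=40)

```text
clock: 3.82
eef_pos: [585.2, -190.4, 54.6]
tcp_rot: [3.141, 0.0, 1.493]
contact_force: [1.1, -0.6, -3.4]
opening: 0.107
```

```bash
python3 -c "
from go import *
p=r.sense()['eef_pos']; ex=np.array([np.cos(-.076),np.sin(-.076),0])
go(p-160*ex,down(1.495),10)"
```

```text
clock 3.8167 p [ 585.2 -190.4   54.6] rpy [3.1410e+00 2.0000e-04 1.4928e+00] F [ 1.1 -0.6 -3.4] open 0.107
tool shift mm [-3.0e-01 -1.6e+02 -1.0e-01] per row m [-0.    -0.016 -0.   ]
twist [ 0.0006  0.0002 -0.0022] per row [ 0.0001  0.     -0.0002]
```

The bar is gripped, with the jaws stopped at about 9–11 mm. Now I pull.

>>> jog_arm([
  {"grip":1,"translation":[0,-0.006,0],"twist":[0,0,0]},
  {"grip":1,"translation":[0,-0.012,0],"twist":[0,0,0]},
  {"grip":1,"translation":[0,-0.018,0],"twist":[0,0,0]},
  {"grip":1,"translation":[0,-0.02,0],"twist":[0,0,0]},
  {"grip":1,"translation":[0,-0.02,0],"twist":[0,0,0]},
  {"grip":1,"translation":[0,-0.02,0],"twist":[0,0,0]},
  {"grip":1,"translation":[0,-0.02,0],"twist":[0,0,0]},
  {"grip":1,"translation":[0,-0.018,0],"twist":[0,0,0]},
  {"grip":1,"translation":[0,-0.015,0],"twist":[0,0,0]},
  {"grip":1,"translation":[0,-0.01,0],"twist":[0,0,0]},
])

```text
clock: 4.65
eef_pos: [424.6, -177.2, 54.5]
tcp_rot: [-3.141, -0.001, 1.492]
contact_force: [1.6, 6.5, -2.8]
opening: 0.11
```

>>> jog_arm([
  {"grip":1,"translation":[0,-0.002,0],"twist":[0,0,0]},
  {"grip":1,"translation":[0,-0.002,0],"twist":[0,0,0]},
  {"grip":1,"translation":[0,0,0],"twist":[0,0,0]},
  {"grip":0.28,"translation":[0,0,0],"twist":[0,0,0]},
  {"grip":0.28,"translation":[0,0,0],"twist":[0,0,0]},
  {"grip":0.28,"translation":[0,0,0],"twist":[0,0,0]},
])

```text
clock: 5.15
eef_pos: [423.2, -178.0, 54.5]
tcp_rot: [3.141, 0.001, 1.493]
contact_force: [0.1, -0.0, -0.6]
opening: 0.357
```

>>> jog_arm([
  {"grip":0.28,"translation":[0,0,-0.015],"twist":[0,0,0]},
  {"grip":0.28,"translation":[0,0,-0.02],"twist":[0,0,0]},
  {"grip":0.28,"translation":[0,0,-0.025],"twist":[0,0,0]},
  {"grip":0.28,"translation":[0,0,-0.025],"twist":[0,0,0]},
  {"grip":0.28,"translation":[0,0,-0.025],"twist":[0,0,0]},
  {"grip":0.28,"translation":[0.025,0,-0.02],"twist":[0,0,0]},
  {"grip":0.28,"translation":[0.025,0,-0.02],"twist":[0,0,0]},
  {"grip":0.1,"translation":[0.025,0,0],"twist":[0,0,0]},
  {"grip":0,"translation":[0.025,0,0],"twist":[0,0,0]},
  {"grip":0,"translation":[0.025,0,0],"twist":[0,0,0]},
])

```text
clock: 5.98
eef_pos: [432.7, -52.2, 205.1]
tcp_rot: [3.14, 0.0, 1.492]
contact_force: [0.7, 0.2, 0.1]
opening: 0.498
```

>>> jog_arm([
  {"grip":0,"translation":[0.025,0,0],"twist":[0,0,0]},
  {"grip":0,"translation":[0.025,0,0],"twist":[0,0,0]},
  {"grip":0,"translation":[0.025,0,0],"twist":[0,0,0]},
  {"grip":0,"translation":[0.025,0,0],"twist":[0,0,0]},
  {"grip":0,"translation":[0,0,0],"twist":[0,0,0.1123]},
  {"grip":0,"translation":[0,0,0],"twist":[0,0,0.1123]},
  {"grip":0,"translation":[0,0,0],"twist":[0,0,0.1123]},
  {"grip":0,"translation":[0,0,0],"twist":[0,0,0.1123]},
  {"grip":0,"translation":[0,0,0],"twist":[0,0,0.1123]},
  {"grip":0,"translation":[0,0,0],"twist":[0,0,0.1123]},
])

```text
clock: 6.82
eef_pos: [440.4, 46.6, 204.4]
tcp_rot: [3.141, -0.0, 0.814]
contact_force: [0.2, 0.2, -0.0]
opening: 0.498
```

>>> jog_arm([
  {"grip":0,"translation":[0,0,0],"twist":[0,0,0.1123]},
  {"grip":0,"translation":[0,0,0],"twist":[0,0,0.1123]},
  {"grip":0,"translation":[0,0,0],"twist":[0,0,0.1123]},
  {"grip":0,"translation":[0,0,0],"twist":[0,0,0.1123]},
  {"grip":0,"translation":[0,0,0],"twist":[0,0,0.1123]},
  {"grip":0,"translation":[0,0,0],"twist":[0,0,0.1123]},
  {"grip":0,"translation":[0,0,0],"twist":[0,0,0.1123]},
  {"grip":0,"translation":[0,0,0],"twist":[0,0,0.1123]},
])

```text
clock: 7.48
eef_pos: [440.4, 46.6, 204.4]
tcp_rot: [3.141, -0.001, -0.085]
contact_force: [-0.3, -0.2, -0.0]
opening: 0.499
```

```bash
python3 -c "
from go import *
go([500,-185,150],down(-.0755),10)
for n,(x,y,w,h) in dict(top=(190,60,260,190),scene=(150,150,200,220)).items():
    grab(n,n+'2'); im=cv2.imread('pics/%s2.png'%n)[y:y+h,x:x+w]; cv2.imwrite('pics/%s2c.png'%n,cv2.resize(im,None,fx=2.7,fy=2.7,interpolation=2))
"
```

```text
clock 7.4833 p [440.4  46.6 204.4] rpy [ 3.1414e+00 -6.0000e-04 -8.4900e-02] F [-0.3 -0.2 -0. ] open 0.499
tool shift mm [ 79.  225.7  54.5] per row m [0.0079 0.0226 0.0055]
twist [ 0.0002 -0.0006 -0.0094] per row [ 0.     -0.0001 -0.0009]
```

View pics/top2c.png

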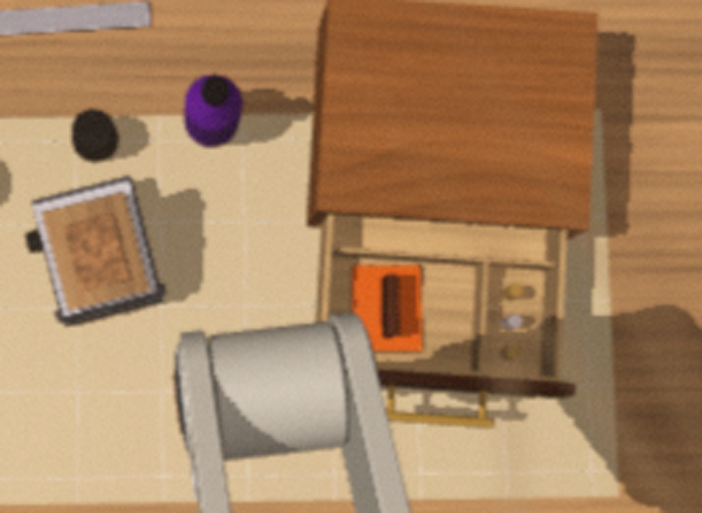

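View pics/scene2c.png

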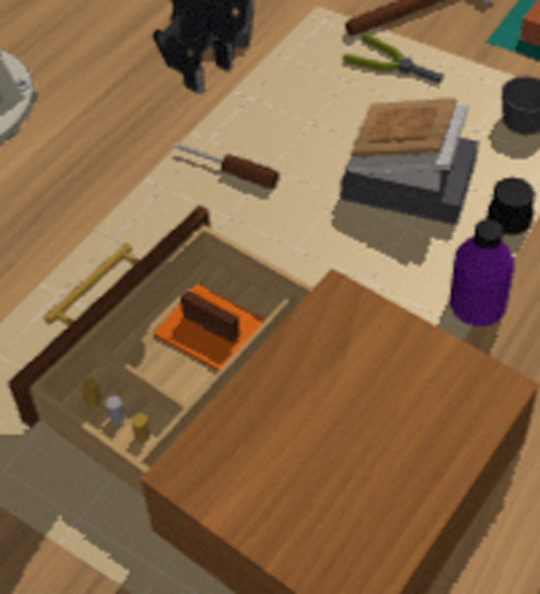

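The drawer is open. In the top crop the plate (orange) is at (388,307) with its bar along the pull. The stamps are at (515,320).

Run:
```python
from go import *
for n in('top','scene'):
    p,d=load(n+'2'); P=pts(n,d); hsv=cv2.cvtColor(p,cv2.COLOR_RGB2HSV).astype(int)
    reg=(P[...,0]>440)&(P[...,0]<640)&(P[...,1]>-320)&(P[...,1]<-60)&(P[...,2]<75)&(P[...,2]>10)
    o=reg&(hsv[...,0]<14)&(hsv[...,1]>180)&(hsv[...,2]>120)
    k,l,s,c=cv2.connectedComponentsWithStats(o.astype(np.uint8)); i=1+np.argmax(s[1:,4]); o=l==i
    v,u=np.where(o); Q=ray(n,np.c_[u,v],np.array([0,0,28.]),np.array([0,0,1.]))
    print(n,o.sum(),s[i],'ray28',cv2.minAreaRect(Q[:,:2].astype(np.float32)),'depth z',np.median(P[o][:,2]),cv2.minAreaRect(P[o][:,:2].astype(np.float32)))
    hull=cv2.convexHull(np.c_[u,v].astype(np.int32)); mm=np.zeros(o.shape,np.uint8); cv2.fillConvexPoly(mm,hull,1)
    b=reg&(P[...,2]>50)&(P[...,2]<72)&(hsv[...,2]<100)
    x,y,w,h=s[i][:4]; box=np.zeros_like(o); box[y-12:y+h+3,x-3:x+w+6]=1; b&=box
    k,l,s,c=cv2.connectedComponentsWithStats(b.astype(np.uint8)); i=1+np.argmax(s[1:,4]); b=l==i
    v,u=np.where(b); Q=ray(n,np.c_[u,v],np.array([0,0,64.]),np.array([0,0,1.]))
    print(' bar',b.sum(),'z',np.median(P[b][:,2]),'ray64',cv2.minAreaRect(Q[:,:2].astype(np.float32)),cv2.minAreaRect(P[b][:,:2].astype(np.float32)),P[b].mean(0))
    # cork vs pad
```

```text
top 603 [320 158  27  32 603] ray28 ((550.2783203125, -129.9969024658203), (80.32332611083984, 97.34295654296875), 89.26676940917969) depth z 26.940502619095636 ((550.7875366210938, -130.4767303466797), (100.82389831542969, 82.10800170898438), 0.8226295709609985)
 bar 110 z 62.4710912866303 ray64 ((547.9085693359375, -126.5787582397461), (12.150897979736328, 67.30140686035156), 88.37505340576172) ((548.1207275390625, -127.1406478881836), (12.221550941467285, 67.03386688232422), 88.27471923828125) [ 548.93399307 -127.0756323    62.01347933]
scene 293 [207 255  41  32 293] ray28 ((548.4573364257812, -132.92071533203125), (80.56293487548828, 94.62196350097656), 89.1273422241211) depth z 28.09169538851609 ((545.952392578125, -132.7125244140625), (82.64875030517578, 98.90802764892578), 87.75264739990234)
 bar 131 z 62.52638501440714 ray64 ((555.8319091796875, -138.08262634277344), (19.999753952026367, 72.34640502929688), 88.82355499267578) ((553.2673950195312, -134.1611785888672), (13.78398609161377, 68.91556549072266), 88.69986724853516) [ 554.09619677 -135.86808489   61.12387421]
```

```bash
python3 -c "
from go import *
go([549.5,-130.5,130],down(-.017),10)"
```

```text
clock 7.5833 p [440.3  46.6 204.4] rpy [ 3.1415e+00 -5.0000e-04 -8.1400e-02] F [-1.  -1.   0.1] open 0.5
tool shift mm [123.2 167.6  74.5] per row m [0.0123 0.0168 0.0074]
twist [ 0.0002 -0.0005 -0.0644] per row [ 0.     -0.     -0.0064]
```

>>> jog_arm([
  {"grip":0,"translation":[0.0137,0.0186,0.006],"twist":[0,0,0]},
  {"grip":0,"translation":[0.0137,0.0186,0.006],"twist":[0,0,0]},
  {"grip":0,"translation":[0.0137,0.0186,0.006],"twist":[0,0,0]},
  {"grip":0,"translation":[0.0137,0.0186,0.006],"twist":[0,0,0]},
  {"grip":0,"translation":[0.0137,0.0186,0.01],"twist":[0,0,0]},
  {"grip":0,"translation":[0.0137,0.0186,0.01],"twist":[0,0,0]},
  {"grip":0,"translation":[0.0137,0.0186,0.01],"twist":[0,0,0]},
  {"grip":0,"translation":[0.0137,0.0186,0.01],"twist":[0,0,0]},
  {"grip":0,"translation":[0.0137,0.0186,0.01],"twist":[0,0,-0.064]},
  {"grip":0,"translation":[0,0,0],"twist":[0,0,0]},
])

```text
clock: 8.42
eef_pos: [551.1, -132.9, 128.7]
tcp_rot: [3.141, -0.0, -0.009]
contact_force: [0.2, -0.4, -0.4]
opening: 0.502
```

```bash
python3 -c "
from go import *
go([549.5,-130.5,33],down(-.017),10)
grab('scene','scene3'); grab('top','top3')
a=cv2.imread('pics/scene3.png')[200:320,170:330];b=cv2.imread('pics/top3.png')[120:240,270:430]; cv2.imwrite('pics/both3.png',cv2.resize(np.hstack([a,b]),None,fx=2.5,fy=2.5,interpolation=2))"
```

```text
clock 8.4167 p [ 551.1 -132.9  128.7] rpy [ 3.1407 -0.     -0.0092] F [ 0.2 -0.4 -0.4] open 0.502
tool shift mm [-1.6 -2.4 95.7] per row m [-0.0002 -0.0002  0.0096]
twist [ 0.0009 -0.      0.0078] per row [ 0.0001 -0.      0.0008]
```

View pics/both3.png

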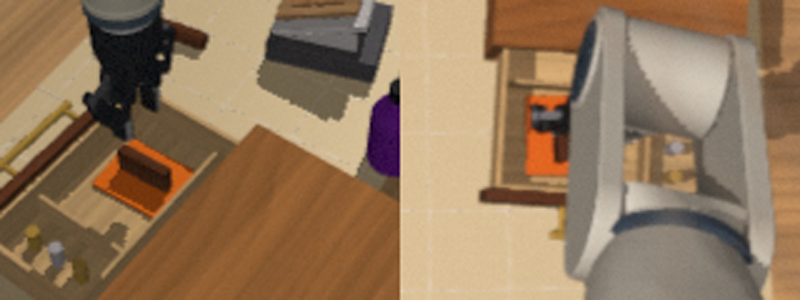

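The gripper is above the plate, and the bar at (145,165) in the left half lies under and between the jaws. I descend and close.

>>> jog_arm([
  {"grip":0,"translation":[-0.0015,-0.0025,0.012],"twist":[0,0,0.006]},
  {"grip":0,"translation":[0,0,0.014],"twist":[0,0,0]},
  {"grip":0,"translation":[0,0,0.014],"twist":[0,0,0]},
  {"grip":0,"translation":[0,0,0.012],"twist":[0,0,0]},
  {"grip":0,"translation":[0,0,0.01],"twist":[0,0,0]},
  {"grip":0,"translation":[0,0,0.01],"twist":[0,0,0]},
  {"grip":0,"translation":[0,0,0.01],"twist":[0,0,0]},
  {"grip":0,"translation":[0,0,0.008],"twist":[0,0,0]},
  {"grip":0,"translation":[0,0,0.005],"twist":[0,0,0]},
  {"grip":0,"translation":[0,0,0],"twist":[0,0,0]},
])

```text
clock: 9.35
eef_pos: [547.5, -127.3, 34.2]
tcp_rot: [-3.141, 0.002, -0.021]
contact_force: [0.5, -0.1, 0.4]
opening: 0.496
```

>>> jog_arm([
  {"grip":1,"translation":[0,0,0],"twist":[0,0,0]},
  {"grip":1,"translation":[0,0,0],"twist":[0,0,0]},
  {"grip":1,"translation":[0,0,0],"twist":[0,0,0]},
  {"grip":1,"translation":[0,0,0],"twist":[0,0,0]},
  {"grip":1,"translation":[0,0,0],"twist":[0,0,0]},
  {"grip":1,"translation":[0,0,0],"twist":[0,0,0]},
  {"grip":1,"translation":[0,0,0],"twist":[0,0,0]},
  {"grip":1,"translation":[0,0,0],"twist":[0,0,0]},
], squeeze=90)

```text
clock: 10.02
eef_pos: [548.8, -127.6, 36.0]
tcp_rot: [3.141, -0.001, -0.021]
contact_force: [0.6, -1.0, 6.2]
opening: 0.146
```

>>> jog_arm([
  {"grip":1,"translation":[0,0,-0.005],"twist":[0,0,0]},
  {"grip":1,"translation":[0,0,-0.01],"twist":[0,0,0]},
  {"grip":1,"translation":[0,0,-0.015],"twist":[0,0,0]},
  {"grip":1,"translation":[0,0,-0.02],"twist":[0,0,0]},
  {"grip":1,"translation":[0,0,-0.025],"twist":[0,0,0]},
  {"grip":1,"translation":[0,0,-0.025],"twist":[0,0,0]},
  {"grip":1,"translation":[0,0,-0.025],"twist":[0,0,0]},
  {"grip":1,"translation":[0,0,-0.025],"twist":[0,0,0]},
  {"grip":1,"translation":[0,0,-0.02],"twist":[0,0,0]},
  {"grip":1,"translation":[0,0,0],"twist":[0,0,0]},
])

```text
clock: 10.85
eef_pos: [550.2, -127.9, 210.3]
tcp_rot: [3.14, -0.007, -0.021]
contact_force: [1.0, 0.5, -0.9]
opening: 0.147
```

```bash
python3 - <<'E'
from go import *
c0=np.array([610,200,95.]); 
for n in('top','scene'):
  for k_ in '02':
    p,d=load(n+k_); P=pts(n,d); hsv=cv2.cvtColor(p,cv2.COLOR_RGB2HSV).astype(int)
    nn=np.array([-.3255,-.086,.9416]); nn/=np.linalg.norm(nn)
    ux=np.array([0,0,1])-nn*nn[2]; ux/=np.linalg.norm(ux); uy=np.cross(nn,ux)
    A=(P-c0)@ux; B=(P-c0)@uy; E=(P-c0)@nn
    cork=(abs(A)<33)&(abs(B)<23)&(abs(E)<12)
    ring=((abs(A)<52)&(abs(B)<42))&~((abs(A)<43)&(abs(B)<33))&(abs(E)<12)
    for nm,m in(('cork',cork),('ring',ring)):
        q=P[m]; w=np.ones(len(q),bool)
        for _ in range(5):
            cc=q[w].mean(0); V=np.linalg.svd(q[w]-cc)[2]; f=V[2]*np.sign(V[2][2]); e=(q-cc)@f; w=abs(e)<3.5
        print(n,k_,nm,w.sum(),'tilt %.2f yaw %.2f'%(np.degrees(np.arccos(f[2])),np.degrees(np.arctan2(-f[1],-f[0]))),'h at c0 along n: %.2f'%(((cc-c0)@f)/(nn@f)),'med %.2f'%np.median(E[m]))
    # rectify face image: project grid of face plane, 1 mm per px x3
    a,b=np.mgrid[70:-70:-0.5,65:-65:-0.5]
    G=c0+a[...,None]*ux+b[...,None]*uy
    uv=proj(n,G.reshape(-1,3)).reshape(a.shape+(2,)).astype(np.float32)
    im=cv2.remap(p,uv[...,0],uv[...,1],cv2.INTER_LINEAR); 
    g=im.mean(2)
    cv2.imwrite('pics/rect_%s%s.png'%(n,k_),im[:,:,::-1])
E
python3 -c "
import cv2,numpy as np
a=[cv2.imread('pics/rect_%s0.png'%n) for n in('top','scene')]
for i in a:
    cv2.rectangle(i,(130-56,140-76),(130+56,140+76),(0,255,0),1); cv2.rectangle(i,(130-94,140-114),(130+94,140+114),(0,255,0),1)
cv2.imwrite('pics/rect.png',cv2.resize(np.hstack(a),None,fx=1.5,fy=1.5))"
```

```text
top 0 cork 288 tilt 19.87 yaw 13.19 h at c0 along n: 0.88 med 0.88
top 0 ring 288 tilt 19.92 yaw 15.40 h at c0 along n: -2.32 med -2.29
top 2 cork 285 tilt 19.54 yaw 10.78 h at c0 along n: 0.74 med 0.72
top 2 ring 299 tilt 19.41 yaw 13.10 h at c0 along n: -2.12 med -2.10
scene 0 cork 162 tilt 19.48 yaw 14.82 h at c0 along n: 1.30 med 1.33
scene 0 ring 164 tilt 19.77 yaw 12.60 h at c0 along n: -1.85 med -1.83
scene 2 cork 166 tilt 19.10 yaw 13.72 h at c0 along n: 1.02 med 1.03
scene 2 ring 157 tilt 19.70 yaw 13.43 h at c0 along n: -1.81 med -1.74
```

View pics/rect.png

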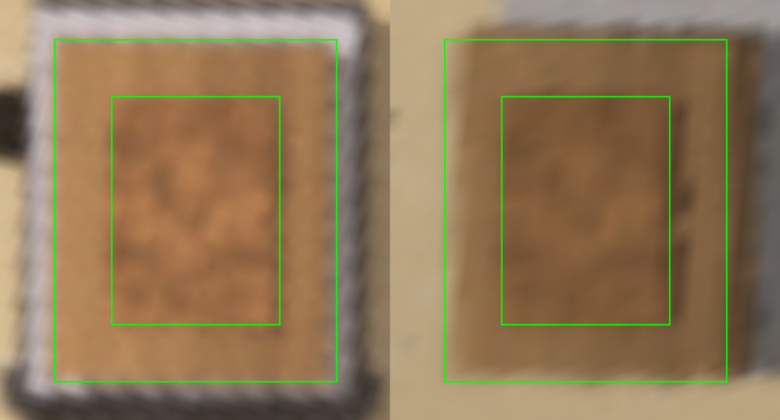

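```bash
cat >> go.py <<'E'
def face(tilt=19.6,yaw=14.1):
    t,y=np.radians([tilt,yaw]); nn=np.array([-np.sin(t)*np.cos(y),-np.sin(t)*np.sin(y),np.cos(t)])
    ux=np.array([np.cos(t)*np.cos(y),np.cos(t)*np.sin(y),np.sin(t)]); uy=np.cross(nn,ux)
    return ux,uy,nn,np.stack([ux,-uy,-nn],1)
C=np.array([609.7,199.6,95.8])
E
python3 -c "
from go import *
ux,uy,nn,Rt=face(); print(C+64*nn)
go(C+64*nn,Rt,5)"
```

```text
[588.87791424 194.36985356 156.09167698]
clock 10.85 p [ 550.2 -127.9  210.3] rpy [ 3.1402 -0.0066 -0.0213] F [ 1.   0.5 -0.9] open 0.147
tool shift mm [  31.4 -323.1   53.9] per row m [ 0.0063 -0.0646  0.0108]
twist [ 0.048   0.3336 -0.2644] per row [ 0.0096  0.0667 -0.0529]
```

>>> jog_arm([
  {"grip":1,"translation":[0.001,-0.012,0],"twist":[0,0,0]},
  {"grip":1,"translation":[0.002,-0.022,0],"twist":[0,0,0]},
  {"grip":1,"translation":[0.003,-0.028,0],"twist":[0,0,0]},
  {"grip":1,"translation":[0.003,-0.03,0],"twist":[0,0,0]},
  {"grip":1,"translation":[0.003,-0.03,0],"twist":[0,0,0]},
  {"grip":1,"translation":[0.003,-0.03,0],"twist":[0,0,0]},
  {"grip":1,"translation":[0.003,-0.03,0],"twist":[0,0,0]},
  {"grip":1,"translation":[0.003,-0.03,0],"twist":[0,0,0]},
  {"grip":1,"translation":[0.003,-0.03,0],"twist":[0,0,0]},
  {"grip":1,"translation":[0.003,-0.03,0],"twist":[0,0,0]},
])

```text
clock: 11.68
eef_pos: [579.6, 145.9, 203.8]
tcp_rot: [3.141, 0.003, -0.021]
contact_force: [-0.6, -0.7, -1.0]
opening: 0.146
```

>>> jog_arm([
  {"grip":1,"translation":[0.003,-0.027,0],"twist":[0,0,0]},
  {"grip":1,"translation":[0.002,-0.02,0],"twist":[0,0,0]},
  {"grip":1,"translation":[0.001,-0.006,0],"twist":[0,0,0]},
  {"grip":1,"translation":[0,0,0],"twist":[0.008,0.0556,-0.044]},
  {"grip":1,"translation":[0,0,0],"twist":[0.008,0.0556,-0.044]},
  {"grip":1,"translation":[0,0,0],"twist":[0.008,0.0556,-0.044]},
  {"grip":1,"translation":[0,0,0],"twist":[0.008,0.0556,-0.044]},
  {"grip":1,"translation":[0,0,0],"twist":[0.008,0.0556,-0.044]},
  {"grip":1,"translation":[0,0,0],"twist":[0.008,0.0556,-0.044]},
  {"grip":1,"translation":[0,0,0],"twist":[0,0,0]},
])

```text
clock: 12.52
eef_pos: [585.0, 195.6, 203.2]
tcp_rot: [-3.139, -0.334, 0.247]
contact_force: [-0.6, -1.1, -1.9]
opening: 0.144
```

```bash
python3 -c "
from go import *
ux,uy,nn,Rt=face()
go(C+64*nn,Rt,5)"
```

```text
clock 12.5167 p [585.  195.6 203.2] rpy [-3.1391 -0.3336  0.2466] F [-0.6 -1.1 -1.9] open 0.144
tool shift mm [-12.1   2.2  45.7] per row m [-0.0024  0.0004  0.0091]
twist [-0.0027  0.0084  0.0005] per row [-0.0005  0.0017  0.0001]
```

>>> jog_arm([
  {"grip":1,"translation":[-0.0025,0.0005,0.009],"twist":[-0.0005,0.0015,0]},
  {"grip":1,"translation":[-0.0025,0.0005,0.009],"twist":[-0.0005,0.0015,0]},
  {"grip":1,"translation":[-0.0025,0.0005,0.009],"twist":[-0.0005,0.0015,0]},
  {"grip":1,"translation":[-0.0025,0.0005,0.009],"twist":[-0.0005,0.0015,0]},
  {"grip":1,"translation":[-0.0025,0,0.009],"twist":[-0.0005,0.0015,0]},
  {"grip":1,"translation":[0,0,0],"twist":[0,0,0]},
  {"grip":1,"translation":[0,0,0],"twist":[0,0,0]},
])

```text
clock: 13.1
eef_pos: [591.3, 195.6, 157.4]
tcp_rot: [-3.141, -0.341, 0.244]
contact_force: [-0.1, 0.6, 0.1]
opening: 0.144
```

```bash
python3 -c "
from go import *
ux,uy,nn,Rt=face()
go(C+64*nn,Rt,5)
grab('scene','scene4'); grab('top','top4')
a=cv2.imread('pics/scene4.png')[120:280,220:380];b=cv2.imread('pics/top4.png')[90:250,160:320]; cv2.imwrite('pics/both4.png',cv2.resize(np.hstack([a,b]),None,fx=2.5,fy=2.5,interpolation=2))"
```

```text
clock 13.1 p [591.3 195.6 157.4] rpy [-3.1409 -0.3414  0.2444] F [-0.1  0.6  0.1] open 0.144
tool shift mm [-2.9  0.6  0.4] per row m [-0.0006  0.0001  0.0001]
twist [-0.0002  0.0007 -0.0016] per row [-0.      0.0001 -0.0003]
```

View pics/both4.png

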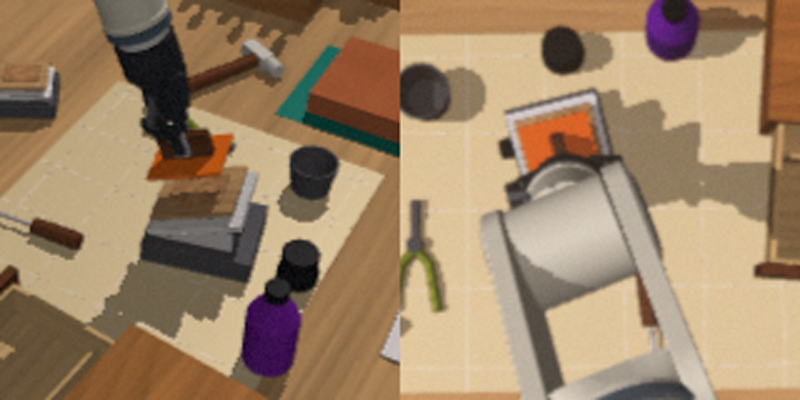

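The plate is held parallel over the cork. Now I measure where it sits in the hand.

```bash
cat > plate.py <<'E'
from go import *
import sys
def plate(tag):
  s=r.sense(); R=Ro.from_euler('xyz',s['tcp_rot']).as_matrix(); t=s['eef_pos']
  ux,uy,nn,Rt=face(); out=[]
  for n in('top','scene'):
    p,d=load(n+tag); P=pts(n,d); hsv=cv2.cvtColor(p,cv2.COLOR_RGB2HSV).astype(int)
    o=(hsv[...,0]<14)&(hsv[...,1]>170)&(hsv[...,2]>100)&(np.linalg.norm(P-t,axis=-1)<90)
    q=P[o]; w=np.ones(len(q),bool)
    for _ in range(6):
        cc=q[w].mean(0); V=np.linalg.svd(q[w]-cc)[2]; f=V[2]*np.sign(V[2][2]); e=(q-cc)@f; w=abs(e)<3
    L=(q[w]-t)@R
    print(n,o.sum(),w.sum(),'normal tilt %.2f yaw %.2f'%(np.degrees(np.arccos(f[2])),np.degrees(np.arctan2(-f[1],-f[0]))),'tool z of top face %.2f'%np.median(L[:,2]))
    # ray cast mask onto top-face plane (tool z = zt)
    zt=6.0 if len(sys.argv)<2 else float(sys.argv[1]); k=np.where(o)
    Q=ray(n,np.c_[k[1],k[0]],t+R[:,2]*zt,R[:,2]); LL=(Q-t)@R
    pc=np.percentile(LL,[1,99],axis=0).round(1)
    hull=cv2.convexHull(LL[:,:2].astype(np.float32))
    print('  ray tool-x range',pc[:,0],'tool-y range',pc[:,1],'rect',cv2.minAreaRect(LL[:,:2].astype(np.float32)))
E
python3 -c "
from plate import *
plate('4')"
```

```text
top 415 331 normal tilt 19.17 yaw 14.82 tool z of top face 8.64
  ray tool-x range [ 3.3 51.7] tool-y range [-39.8  38.5] rect ((27.268646240234375, -0.607513427734375), (50.21015548706055, 79.87625122070312), 0.5866815447807312)
scene 294 264 normal tilt 19.64 yaw 14.18 tool z of top face 8.94
  ray tool-x range [-44.2  53.7] tool-y range [-31.6  50.3] rect ((5.317104339599609, 9.502548217773438), (84.26534271240234, 100.57556915283203), 89.01695251464844)
```

```bash
python3 - 8.8 <<'E'
from plate import *
plate('4')
# project expected plate outlines for offset check
s=r.sense(); R=Ro.from_euler('xyz',s['tcp_rot']).as_matrix(); t=s['eef_pos']
ims=[]
for n,(x,y) in dict(scene=(265,160),top=(190,115)).items():
    im=cv2.imread('pics/%s4.png'%n); f=8
    im=cv2.resize(im[y:y+45,x:x+50],None,fx=f,fy=f,interpolation=cv2.INTER_CUBIC)
    for z,c in((8.8,(0,255,0)),(14.8,(255,255,0))):
        K=np.array([[50,40,z],[50,-40,z],[-50,-40,z],[-50,40,z]])@R.T+t
        uv=(proj(n,K)-[x,y]+.5)*f
        cv2.polylines(im,[uv.astype(int)],True,c,1)
    K=np.array([[38,28],[38,-28],[-38,-28],[-38,28]]); ux,uy,nn,Rt=face()
    uv=(proj(n,C+K[:,:1]*ux+K[:,1:]*uy)-[x,y]+.5)*f; cv2.polylines(im,[uv.astype(int)],True,(255,0,255),1)
    ims.append(im)
cv2.imwrite('pics/ov4.png',np.hstack(ims))
E
```

```text
top 415 331 normal tilt 19.17 yaw 14.82 tool z of top face 8.64
  ray tool-x range [ 2.8 51.4] tool-y range [-39.9  38.6] rect ((26.827550888061523, -0.6876869201660156), (50.331119537353516, 80.06867980957031), 0.586694598197937)
scene 294 264 normal tilt 19.64 yaw 14.18 tool z of top face 8.94
  ray tool-x range [-46.2  52.1] tool-y range [-35.4  46.9] rect ((3.5012893676757812, 5.870079040527344), (84.59099578857422, 100.96427917480469), 89.01695251464844)
```

View pics/ov4.png

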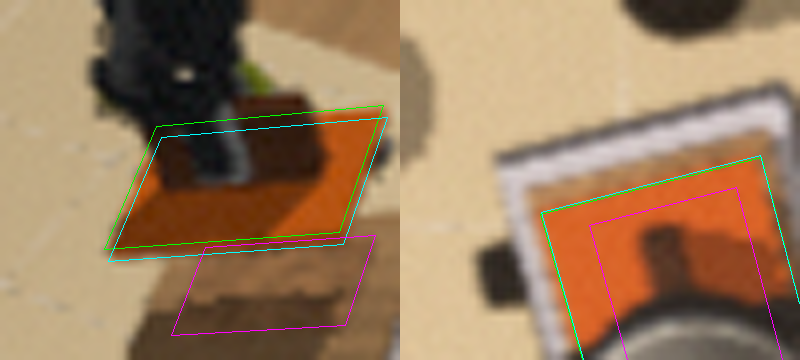

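```bash
python3 -c "
from go import *
ux,uy,nn,Rt=face()
T=C-2*ux
go(T+(14.8+6)*nn,Rt,6)"
```

```text
clock 13.2 p [591.9 195.8 158.8] rpy [-3.1407 -0.3437  0.2445] F [-0.4 -0.3 -1.4] open 0.148
tool shift mm [-6.1  0.7 44.7] per row m [-0.001   0.0001  0.0074]
twist [-0.0004 -0.0016 -0.0015] per row [-0.0001 -0.0003 -0.0003]
```

>>> jog_arm([
  {"grip":1,"translation":[-0.001,0,0.0075],"twist":[0,0,0]},
  {"grip":1,"translation":[-0.001,0,0.0075],"twist":[0,0,0]},
  {"grip":1,"translation":[-0.001,0,0.0075],"twist":[0,0,0]},
  {"grip":1,"translation":[-0.001,0,0.0075],"twist":[0,0,0]},
  {"grip":1,"translation":[-0.001,0,0.0075],"twist":[0,0,0]},
  {"grip":1,"translation":[0,0,0.0065],"twist":[0,0,0]},
  {"grip":1,"translation":[0,0,0],"twist":[0,0,0]},
  {"grip":1,"translation":[0,0,0],"twist":[0,0,0]},
])

```text
clock: 13.87
eef_pos: [601.3, 198.1, 114.9]
tcp_rot: [-3.141, -0.342, 0.245]
contact_force: [0.5, -0.3, -1.7]
opening: 0.146
```

```bash
python3 - 8.8 <<'E'
from plate import *
ux,uy,nn,Rt=face()
T=C-2*ux
go(T+(14.8+6)*nn,Rt,6); print('Fn',r.sense()['contact_force']@nn)
grab('scene','scene5'); grab('top','top5'); plate('5')
s=r.sense(); R=Ro.from_euler('xyz',s['tcp_rot']).as_matrix(); t=s['eef_pos']; print(t)
ims=[]
for n,(x,y) in dict(scene=(268,172),top=(195,115)).items():
    im=cv2.imread('pics/%s5.png'%n); f=8
    im=cv2.resize(im[y:y+45,x:x+50],None,fx=f,fy=f,interpolation=cv2.INTER_CUBIC)
    for z,c in((8.8,(0,255,0)),):
        K=(np.array([[50,40,z],[50,-40,z],[-50,-40,z],[-50,40,z]])+[2,0,0])@R.T+t
        uv=(proj(n,K)-[x,y]+.5)*f
        cv2.polylines(im,[uv.astype(int)],True,c,1)
    K=np.array([[57,47],[57,-47],[-57,-47],[-57,47]])
    uv=(proj(n,C-3*nn+K[:,:1]*ux+K[:,1:]*uy)-[x,y]+.5)*f; cv2.polylines(im,[uv.astype(int)],True,(255,0,255),1)
    ims.append(im)
cv2.imwrite('pics/ov5.png',np.hstack(ims))
E
```

```text
clock 13.8667 p [601.3 198.1 114.9] rpy [-3.1408 -0.3425  0.2445] F [ 0.5 -0.3 -1.7] open 0.146
tool shift mm [-0.4  0.6  0. ] per row m [-0.0001  0.0001  0.    ]
twist [-0.0003 -0.0004 -0.0015] per row [-0.     -0.0001 -0.0002]
Fn -1.7490682717069659
top 387 297 normal tilt 20.77 yaw 17.21 tool z of top face 8.63
  ray tool-x range [ 2.8 51.5] tool-y range [-40.6  38.3] rect ((26.82537078857422, -1.1701927185058594), (50.045570373535156, 80.10518646240234), 0.5656471252441406)
scene 288 263 normal tilt 19.88 yaw 14.37 tool z of top face 8.44
  ray tool-x range [-45.4  53.8] tool-y range [-36.6  45.4] rect ((3.6391525268554688, 3.961334228515625), (100.5320053100586, 83.71319580078125), 0.1355396807193756)
[601.60159999 198.2624788  115.7274405 ]
```

View pics/ov5.png

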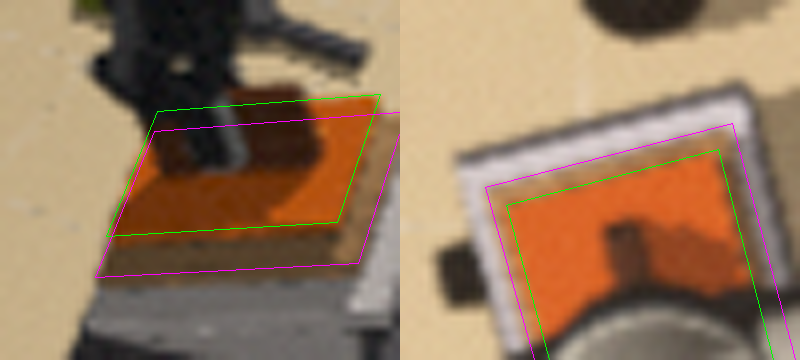

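Centring agrees within 1–2 mm in both views. I close the gap and press in small steps.

>>> jog_arm([
  {"grip":1,"translation":[-0.0008,0.0005,0.0015],"twist":[0,0,-0.001]},
  {"grip":1,"translation":[0,0,0.0015],"twist":[0,0,0]},
  {"grip":1,"translation":[0,0,0.0015],"twist":[0,0,0]},
  {"grip":1,"translation":[0,0,0.0015],"twist":[0,0,0]},
  {"grip":1,"translation":[0,0,0.0015],"twist":[0,0,0]},
  {"grip":1,"translation":[0,0,0],"twist":[0,0,0]},
  {"grip":1,"translation":[0,0,0],"twist":[0,0,0]},
])

```text
clock: 14.55
eef_pos: [603.3, 198.2, 108.2]
tcp_rot: [-3.141, -0.344, 0.246]
contact_force: [-0.6, -0.5, -0.9]
opening: 0.145
```

>>> jog_arm([
  {"grip":1,"translation":[0,0,0.001],"twist":[0,0,0]},
  {"grip":1,"translation":[0,0,0.001],"twist":[0,0,0]},
  {"grip":1,"translation":[0,0,0],"twist":[0,0,0]},
  {"grip":1,"translation":[0,0,0],"twist":[0,0,0]},
  {"grip":1,"translation":[0,0,0],"twist":[0,0,0]},
])

```text
clock: 14.97
eef_pos: [604.0, 198.4, 106.5]
tcp_rot: [-3.141, -0.344, 0.246]
contact_force: [-2.0, 0.4, 2.4]
opening: 0.142
```

```bash
cat >> go.py <<'E'
def fn():
    ux,uy,nn,Rt=face(); s=r.sense(); R=Ro.from_euler('xyz',s['tcp_rot']).as_matrix()
    print(s['clock'],'Fn %.2f Fx %.2f Fy %.2f'%tuple(s['contact_force']@np.stack([nn,ux,uy],1)),'torque tool',(R.T@s['wrist_torque']).round(2),'TCP over cork(n,x,y)',((s['eef_pos']-C)@np.stack([nn,ux,uy],1)).round(1))
E
python3 -c "
from go import *
fn()"
```

```text
14.9667 Fn 2.88 Fx -0.97 Fy 0.89 torque tool [-0.04 -0.31 -0.02] TCP over cork(n,x,y) [12.1 -1.9  0.2]
```

>>> jog_arm([
  {"grip":1,"translation":[0,0,0.001],"twist":[0,0,0]},
  {"grip":1,"translation":[0,0,0.001],"twist":[0,0,0]},
  {"grip":1,"translation":[0,0,0.0005],"twist":[0,0,0]},
  {"grip":1,"translation":[0,0,0],"twist":[0,0,0]},
  {"grip":1,"translation":[0,0,0],"twist":[0,0,0]},
  {"grip":1,"translation":[0,0,0],"twist":[0,0,0]},
])

```text
clock: 15.47
eef_pos: [604.7, 198.5, 104.2]
tcp_rot: [-3.141, -0.344, 0.246]
contact_force: [-4.1, 0.0, 6.9]
opening: 0.147
```

```bash
python3 -c "
from go import *
fn()"
```

```text
15.4667 Fn 7.86 Fx -1.38 Fy 1.02 torque tool [-0.09 -0.48  0.01] TCP over cork(n,x,y) [ 9.6 -2.   0.2]
```

>>> jog_arm([
  {"grip":1,"translation":[0,0,0],"twist":[0,0,0]},
  {"grip":1,"translation":[0,0,0],"twist":[0,0,0]},
])

```text
clock: 15.63
eef_pos: [604.8, 198.5, 104.2]
tcp_rot: [-3.141, -0.344, 0.246]
contact_force: [-4.9, -0.7, 6.3]
opening: 0.146
```

```bash
python3 -c "
from go import *
fn()"
```

```text
15.6333 Fn 7.62 Fx -2.53 Fy 0.56 torque tool [-0.06 -0.53  0.02] TCP over cork(n,x,y) [ 9.6 -1.9  0.2]
```

>>> jog_arm([
  {"grip":1,"translation":[-0.0003,0,0.0003],"twist":[0,0,0]},
  {"grip":1,"translation":[0,0,0.0003],"twist":[0,0,0]},
  {"grip":1,"translation":[0,0,0],"twist":[0,0,0]},
  {"grip":1,"translation":[0,0,0],"twist":[0,0,0]},
  {"grip":1,"translation":[0,0,0],"twist":[0,0,0]},
  {"grip":1,"translation":[0,0,0],"twist":[0,0,0]},
])

```text
clock: 16.13
eef_pos: [604.9, 198.6, 103.8]
tcp_rot: [-3.141, -0.344, 0.246]
contact_force: [-5.0, -0.6, 7.5]
opening: 0.149
```

```bash
python3 - 8.8 <<'E'
from plate import *
fn(); ux,uy,nn,Rt=face()
grab('scene','scene6'); fn(); grab('top','top6'); fn(); plate('6')
s=r.sense(); R=Ro.from_euler('xyz',s['tcp_rot']).as_matrix(); t=s['eef_pos']
ims=[]
for n,(x,y) in dict(scene=(265,172),top=(195,115)).items():
    p,d=load(n+'6'); im=p[:,:,::-1].copy(); f=8
    im=cv2.resize(im[y:y+45,x:x+50],None,fx=f,fy=f,interpolation=cv2.INTER_CUBIC)
    K=np.array([[50,40],[50,-40],[-50,-40],[-50,40]]); 
    for off,KK,c in ((6-5,K,(0,255,0)),(-8,K+np.sign(K)*7,(255,0,255))):
        uv=(proj(n,C+off*nn+KK[:,:1]*ux+KK[:,1:]*uy)-[x,y]+.5)*f; cv2.polylines(im,[uv.astype(int)],True,c,1)
    ims.append(im)
    hsv=cv2.cvtColor(p,cv2.COLOR_RGB2HSV).astype(int); P=pts(n,d)
    o=(hsv[...,0]<14)&(hsv[...,1]>170)&(hsv[...,2]>100)&(np.linalg.norm(P-t,axis=-1)<90)
    k=np.where(o); Q=(ray(n,np.c_[k[1],k[0]],C+nn,nn)-C)@np.stack([ux,uy],1)
    print(n,'plate in face coords: ranges',np.percentile(Q,[1,99],axis=0).round(1).T.tolist(),cv2.minAreaRect(Q.astype(np.float32)))
cv2.imwrite('pics/ov6.png',np.hstack(ims))
E
```

```text
16.1333 Fn 8.74 Fx -2.19 Fy 0.65 torque tool [-0.08 -0.51 -0.03] TCP over cork(n,x,y) [ 9.2 -2.   0.2]
16.1833 Fn 8.83 Fx -1.29 Fy -0.47 torque tool [-0.07 -0.45 -0.  ] TCP over cork(n,x,y) [ 9.2 -1.9  0.2]
16.2333 Fn 8.93 Fx -1.77 Fy 1.25 torque tool [-0.09 -0.48 -0.03] TCP over cork(n,x,y) [ 9.2 -2.   0.2]
top 379 277 normal tilt 20.04 yaw 14.54 tool z of top face 7.76
  ray tool-x range [ 3.9 51.5] tool-y range [-40.8  38.1] rect ((27.043399810791016, -1.292388916015625), (80.60102081298828, 49.8475227355957), 89.4279556274414)
scene 294 254 normal tilt 19.67 yaw 16.41 tool z of top face 7.87
  ray tool-x range [-46.   53.7] tool-y range [-37.5  44.4] rect ((3.5090560913085938, 3.3730087280273438), (83.27571868896484, 101.66289520263672), 89.1198501586914)
scene plate in face coords: ranges [[-47.4, 52.0], [-44.9, 37.0]] ((1.9455718994140625, -3.939178466796875), (101.58895874023438, 83.25226593017578), 0.9937289357185364)
top plate in face coords: ranges [[2.1, 49.7], [-37.9, 41.0]] ((25.20035171508789, 1.4477615356445312), (49.80739212036133, 80.562744140625), 0.546965479850769)
```

View pics/ov6.png

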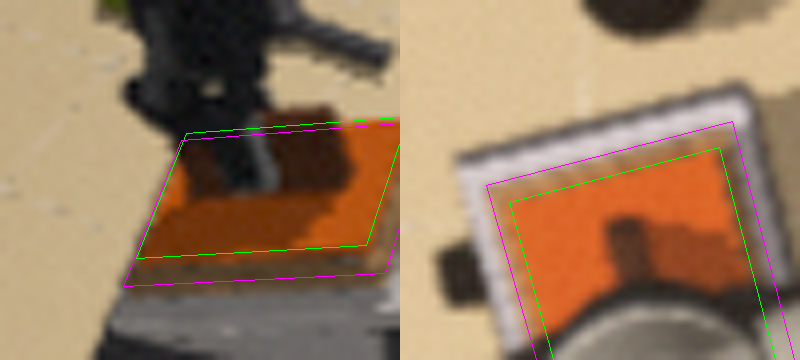

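>>> jog_arm([
  {"grip":1,"translation":[0,0,0.0002],"twist":[0,0,0]},
  {"grip":1,"translation":[0,0,0],"twist":[0,0,0]},
  {"grip":1,"translation":[0,0,0],"twist":[0,0,0]},
  {"grip":1,"translation":[0,0,0],"twist":[0,0,0]},
  {"grip":1,"translation":[0,0,0],"twist":[0,0,0]},
  {"grip":1,"translation":[0,0,0],"twist":[0,0,0]},
  {"grip":1,"translation":[0,0,0],"twist":[0,0,0]},
  {"grip":1,"translation":[0,0,0],"twist":[0,0,0]},
])

```text
clock: 16.9
eef_pos: [605.0, 198.6, 103.6]
tcp_rot: [-3.141, -0.344, 0.246]
contact_force: [-4.6, -0.4, 8.7]
opening: 0.14
```

Run:
```python
from go import *
fn(); grab('scene','scene7'); fn()
```

```text
16.9 Fn 9.71 Fx -1.42 Fy 0.77 torque tool [-0.12 -0.45 -0.01] TCP over cork(n,x,y) [ 9.  -1.9  0.2]
16.95 Fn 8.99 Fx -1.39 Fy 0.31 torque tool [-0.15 -0.47  0.05] TCP over cork(n,x,y) [ 9.  -1.9  0.2]
```

View pics/scene7.png

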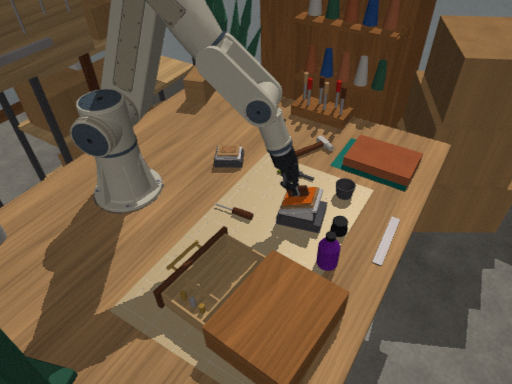

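The plate is on the large stage at (300,197), still gripped. The drawer is open at (205,270), and the bystanders are where they were. The force is steady, so I hand the job in.

```bash
python3 -c "
from rig import r
print(r.sign_off())"
```

```text
the job is handed in; nothing more can be done
None
```

I pulled the drawer open about 162 mm by its handle, lifted the pressing plate out by its grip bar, and pressed it onto the cork of the larger stage. I handed the job in at about 17 s, still gripping the plate, with the squeeze set to 90 N.

Last checks:
- **Press force:** the sensor read 9.0–9.7 N along the face normal. Adding the plate's own weight puts about 10–11 N on the pad. About 1.4 N of sideways force remained down the slope.
- **Angle:** the tool was tilted 19.7°, against a measured slope of about 19.6°. The yaw was 14.1°, and my estimates of the stage's yaw ranged from about 11 to 15°, with the edge-based ones at 14.0 to 14.5°.
- **Centring:** I estimate the plate is within about 2 mm of the cork's centre. The two cameras disagreed by 1–3 mm, the scene view being biased by the plate's visible side face. The plate's measured yaw was 0.5–1° off my estimate, within the measuring noise.
- **Other things on the bench:** they looked unmoved in the last picture, which I judged by eye and did not measure.

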